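Tip the plywood call box onto its back and press its button

TASK

Slide the plywood box, still standing, squarely up against the metal strip, then tip it over the strip so that it lies on its back on the cork mat, square to the strip, with its red button facing up. Keep off the button until the box lies still, then press it fully in for a moment and let it come back out. Leave the circuit board, mug and screwdriver where they are.

Things in the scene. Friction and masses are not known exactly. Their poses are not given: they have to be found in the camera images.
- box: Plywood box, 0.55 kg +-30 %, 80 mm deep (x), 112 wide (y), 100 high (z). Origin: centre of its underside. The button is on its -x face, towards the robot; the +x face is its back, towards the strip, at first 0 to 0.25 rad off square, 40 to 65 mm off. On its back, x points down and z over the mat. Friction on table and mat about 0.6: a push below 50 mm slides it, a high one may tip it early.
- box_toe (a point): Middle of the box's lower back edge, 40 mm ahead (+x) of the box's origin: the edge that meets the metal strip and about which the box tips. Axes as box.
- call_button_top (a point): Centre of the red button's cap, 18 mm out from the middle of the box's -x face (50 mm above the underside, mid-width). z points out of the face. The cap is 24 mm across and stands 6 mm proud of a fixed black collar 40 mm across, 12 mm thick, so fingers more than 40 mm apart pass either side of it.
- call_button (a joint): Travel of the button in m: 0 out, 0.006 fully in. A spring of about 1.5 N at the start to 5 N fully in brings it back out.
- stop: Fixed tipping stop on the table: an aluminium strip 12 mm wide and 220 mm long along the near edge of a cork mat, both 12 mm high and flush. Origin: middle of the strip's near face, at table height; x points over the mat, away from the box's start; y along the strip; z up. The mat reaches 175 mm in +x from the strip's near face and 110 mm either way in y.
- circuit_board: Bystander: green circuit board with a white breadboard on it, 69 x 53 x 20 mm. Origin at the centre of its underside.
- mug: Bystander: white mug, 76 mm across, 90 mm high, handle at its +y side. Origin at the centre of its underside.
- screwdriver: Bystander: screwdriver with orange handle, lying along its x axis, about 200 mm long. Origin on its underside.
Not all that is in view belongs to the job. Leave any orange look-alike of the box alone.

How it is judged:
By the outcome, as a careful person would: the job done as asked, in the order asked, and still so for the second after the job is handed in, with the robot touching nothing.
It also fails if it takes over 48 s, if anything falls off the work surface, if the arm or the gripper's body presses on something with over 40 N, if the wrist force passes 120 N, or if a joint passes its speed limit or range.

ROBOT

A 7-joint arm with a two-finger parallel gripper is mounted at the origin on the work surface. World frame = base frame: x ahead of the robot, y to its left, z up, the work surface at z = 0. Lengths are in m, angles in degrees, forces in N, time in s.
With the tool pointing down it reaches from about 0.425 to 0.875 m from the base axis. Payload 4.7 kg.
Tool frame: the origin (TCP) lies on the mounting face of the last link; the fingertips stand 182 mm ahead of it and the grasp point (between the pads) lies env.grip_depth ahead of it (env.grip_depth is the distance from the TCP to the grasp point, in m); x points along the fingers, y is the direction in which the jaws open and shut, and the axes are right-handed (so a half turn about x gives the same grasp; the last joint's range is limited). The gripper opens to 87 mm and grips with 3 to 60 N. Pads are 19 mm wide; open, the fingers measure 117 mm over their backs; the gripper's body (75 mm by 190 mm) begins 51 mm behind the grasp point.
Start: joints at [-72.531, 18.392, -4.016, 83.108, 1.295, 78.541, -3.26], TCP at [0.186, 0.623, 0.405] pointing down, gripper open.
Joint ranges: [-163.93, 163.93], [-17.29, 119.83], [-79.2, 71.16], [3.27, 140.29], [-89.18, 269.18], [5.43, 117.66], [-154.24, 154.24]. Speed limits (degrees/s): [147.25, 147.25, 180, 180, 180, 180, 180].

INTERFACE

Orientations are given as [roll, pitch, yaw] about the fixed x, y, z axes, in that order (R = Rz(yaw) Ry(pitch) Rx(roll)).
In Python, from cell import sensors, viewer, env gives the robot as it stands.
- The arm moves only by the tool carry_out, never from a script. Its argument "moves" is a list of rows, each a list of 4 numbers: the shift along the world's x, y, z in cm, then the turn about the world's z in rad. In form: [[tx, ty, tz, spin], ...]. A call has 1 to 12 rows; each row shifts and turns the pose as measured when the row begins; what a row does not reach is not made up. A row lasts 1/10 s, in which the tool goes at most 50 mm and 8.59 degrees, less where a joint would pass 70% of its speed; a pose out of reach is approached as far as the arm can. A call with a gripper value outside its range is refused whole. "hand" is the finger opening in cm, from 0 to 8.7, set as the call begins (left out, the last holds). The fingers move at their own pace and stop on an object; "force" is the grip in N (left out, the last holds). Time passes only in rows, so rows that do not move let the fingers close. It gives the time, the measured TCP pose, the force and the opening at its end, in the units of the state.
- sensors.get_obs(): the state, without advancing time (a new reading comes with each control period).
- viewer.read_camera(name): name is "scene" or "top" or "wrist"; returns the picture (400x640x3 uint8, red, green, blue); there is no depth.
- viewer.camera_model(name): a dict with "K" (3x3 intrinsics, pixels), "dist_coeffs" ([k1, k2, p1, p2, k3] as OpenCV has them; the pictures are not rectified), "extrinsics" (4x4, takes a point from world to camera coordinates). Camera axes: x right, y down, z forward; pixel columns grow to the right and rows downward; lengths in m; the calibration is good to about 2 mm. A picture is of the moment at which its call begins: read the wrist's pose just before it. camera_model takes no time and is no camera call; for the wrist camera it gives the pose at the moment of the call.
- env.sign_off(): hands the job in, once; it reports no verdict.
The state is a dict: "time_s": time; "qpos": joint angles; "joint_velocities": joint speeds; "effort": joint torques, N m; "tool_pos": TCP position; "tool_rot": TCP orientation; "force": force on the tool from outside, world axes, zero at the start; "wrist_torque": the same for the moment, N m; "grip_width": finger opening in m.
Only numpy, scipy, OpenCV 4.12 (cv2) and the standard library are available. Lean on these libraries where they do the work, as an engineer would, in place of code of your own. Each camera call takes 0.05 s, during which the arm holds its last target. There are 200 camera calls.

## Working session

There is one attempt and no reset: what is moved stays moved. The work goes in short steps, Python scripts to look and compute and a tool call to move; the robot and the scene stay as the last step left them, time stands still between calls to the robot, and variables do not carry over. Pictures are saved under pics/ and viewed, about 8 in all and at most 12, crops included, and the job is handed in when it is done.

Besides the shell and the picture viewer there is one more tool, called after "Emit:" as name([rows], argument=value, ...), one row to a line, values as JSON. carry_out: Moves the arm, as the interface text tells. Its arguments: {"type":"object","properties":{"moves":{"type":"array"},"hand":{"type":"number"},"force":{"type":"number"}},"required":["moves"]}

```bash
ls; mkdir -p pics
python3 - <<'E'
from cell import sensors, viewer, env
import cv2, numpy as np
o=sensors.get_obs(); print({k:np.round(v,3).tolist() for k,v in o.items()}, env.grip_depth)
a=viewer.read_camera("scene"); b=viewer.read_camera("top")
cv2.imwrite("pics/scene0.png",a[:,:,::-1]); cv2.imwrite("pics/top0.png",b[:,:,::-1])
for n in("scene","top"):
    m=viewer.camera_model(n); print(n,np.round(m["K"],1).tolist(),np.round(m["dist_coeffs"],3),np.round(m["extrinsics"],3).tolist())
E
```

```text
pics
{'time_s': 0.0, 'qpos': [-72.532, 18.439, -4.014, 83.174, 1.295, 78.542, -3.261], 'joint_velocities': [0.078, -0.023, 0.019, -0.015, 0.088, 0.197, -0.083], 'effort': [0.0, -49.128, -0.404, -31.253, -0.064, 0.044, 0.0], 'tool_pos': [0.186, 0.623, 0.404], 'tool_rot': [-86.596, 89.891, -103.257], 'force': [0.243, 0.053, 0.761], 'wrist_torque': [0.031, -0.0, 0.033], 'grip_width': 0.087} 0.1635
scene [[407.5, 0.0, 315.4], [0.0, 407.5, 196.9], [0.0, 0.0, 1.0]] [-0.103  0.     0.     0.     0.   ] [[0.821, 0.571, 0.008, -0.452], [0.449, -0.636, -0.627, -0.188], [-0.353, 0.519, -0.779, 1.087], [0.0, 0.0, 0.0, 1.0]]
top [[494.5, 0.0, 317.0], [0.0, 494.5, 197.2], [0.0, 0.0, 1.0]] [-0.075  0.     0.     0.     0.   ] [[0.01, -1.0, -0.008, 0.03], [-0.998, -0.01, -0.065, 0.554], [0.065, 0.009, -0.998, 0.952], [0.0, 0.0, 0.0, 1.0]]
```

View pics/scene0.png

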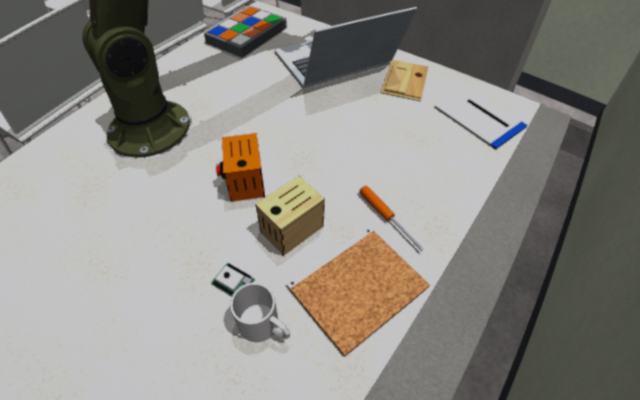

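View pics/top0.png

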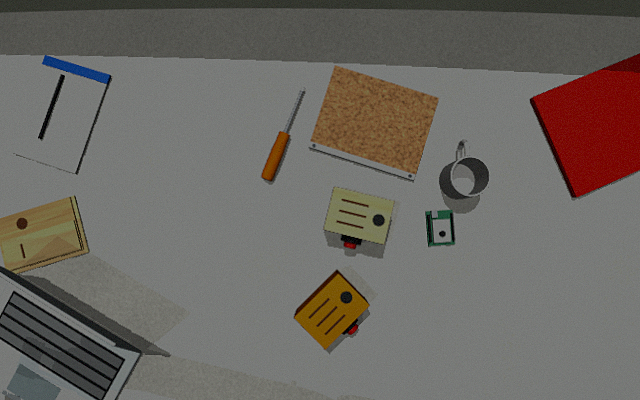

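The plywood box (pale, top-view ~(359,218)) and the orange look-alike (~(332,312)) both show a red button. The pale one faces the strip (310,148)-(414,178), so it fits the description. I'll measure it and confirm with one crop.

```bash
cat > h.py <<'E'
from cell import sensors, viewer, env
import cv2, numpy as np
np.set_printoptions(precision=4,suppress=True)
def ray(m,px):
    u=cv2.undistortPoints(np.array(px,float).reshape(-1,1,2),np.array(m["K"]),np.array(m["dist_coeffs"]))[:,0]
    E=np.array(m["extrinsics"]);R,t=E[:3,:3],E[:3,3]
    d=np.c_[u,np.ones(len(u))]@R
    return -R.T@t,d/np.linalg.norm(d,axis=1)[:,None]
def plane(m,px,z):
    c,d=ray(m,px); return c+d*((z-c[2])/d[:,2])[:,None]
def tri(r1,r2):
    (c1,d1),(c2,d2)=r1,r2; out=[]
    for a,b in zip(d1,d2):
        s=np.linalg.lstsq(np.c_[a,-b],c2-c1,rcond=None)[0]
        p,q=c1+s[0]*a,c2+s[1]*b; out.append([*(p+q)/2,np.linalg.norm(p-q)])
    return np.array(out)
def blob(img,lo,hi,roi):
    x0,y0,x1,y1=roi
    h=cv2.cvtColor(img[y0:y1,x0:x1],cv2.COLOR_RGB2HSV)
    k=cv2.inRange(h,np.array(lo),np.array(hi))
    k=cv2.morphologyEx(k,cv2.MORPH_CLOSE,np.ones((9,9)))
    k=cv2.morphologyEx(k,cv2.MORPH_OPEN,np.ones((3,3)))
    c=max(cv2.findContours(k,cv2.RETR_EXTERNAL,cv2.CHAIN_APPROX_NONE)[0],key=cv2.contourArea)
    return c.reshape(-1,2)+[x0,y0]
def quad(c):
    for e in np.arange(1,15,.5):
        q=cv2.approxPolyDP(cv2.convexHull(c.reshape(-1,1,2).astype(np.int32)),e,True)[:,0]
        if len(q)<=4: return q
def rect(P):
    (c,s,a)=cv2.minAreaRect((P[:,:2]*1000).astype(np.float32)); return np.array(c)/1000,s,a
E
python3 - <<'E'
from h import *
S=cv2.imread("pics/scene0.png")[:,:,::-1].copy();T=cv2.imread("pics/top0.png")[:,:,::-1].copy()
ms,mt=viewer.camera_model("scene"),viewer.camera_model("top")
for n,I,ps in(("S",S,[(290,195),(300,230),(265,225),(350,290)]),("T",T,[(370,205),(370,235),(380,120),(360,164)])):
    h=cv2.cvtColor(I,cv2.COLOR_RGB2HSV);print(n,[h[y,x].tolist() for x,y in ps])
mtc=blob(T,(5,90,60),(18,255,255),(300,60,450,190)); msc=blob(S,(5,90,60),(18,255,255),(270,225,440,360))
qt,qs=quad(mtc),quad(msc);print("mat",qt.tolist(),qs.tolist())
for m,c in((mt,mtc),(ms,msc)): print(rect(plane(m,c,.012)))
bt=blob(T,(20,40,90),(35,255,255),(310,180,410,255)); bs=blob(S,(20,40,150),(35,255,255),(245,170,340,255))
print("box",quad(bt).tolist(),quad(bs).tolist())
for m,c in((mt,bt),(ms,bs)): print(rect(plane(m,c,.1)))
V=T.copy()
cv2.drawContours(V,[bt.astype(np.int32)],-1,(0,255,255),1);cv2.drawContours(V,[mtc.astype(np.int32)],-1,(0,0,255),1)
A=cv2.resize(V[60:260,290:450],None,fx=2.4,fy=2.4,interpolation=2)
V=S.copy();cv2.drawContours(V,[bs.astype(np.int32)],-1,(0,255,255),1);cv2.drawContours(V,[msc.astype(np.int32)],-1,(0,0,255),1)
B=cv2.resize(V[160:360,250:430],(432,480))
cv2.imwrite("pics/c0.png",np.hstack([A,B[:480]])[:,:,::-1])
E
```

```text
S [[30, 79, 196], [18, 120, 98], [17, 124, 64], [13, 148, 181]]
T [[28, 88, 122], [31, 82, 121], [17, 150, 107], [20, 13, 61]]
mat [[335, 66], [437, 98], [415, 173], [311, 140]] [[374, 232], [427, 287], [343, 354], [291, 288]]
(array([ 0.7124, -0.0785]), (219.8930206298828, 162.5955810546875), 72.79651641845703)
(array([ 0.7116, -0.0803]), (221.0144500732422, 163.6442413330078), 72.94473266601562)
box [[334, 187], [394, 201], [383, 243], [324, 229]] [[300, 177], [322, 199], [280, 227], [257, 203]]
(array([ 0.5173, -0.0404]), (112.86225128173828, 79.72396850585938), 76.4860610961914)
(array([ 0.5163, -0.0407]), (111.2106704711914, 80.17276000976562), 76.39808654785156)
```

View pics/c0.png

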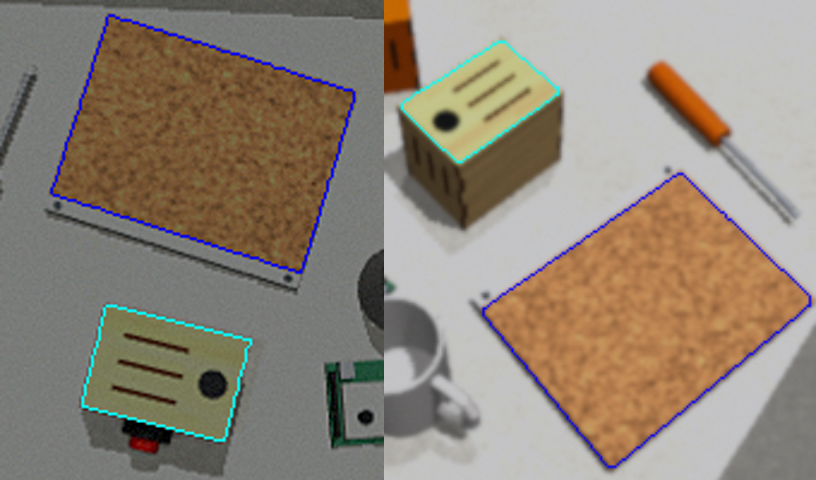

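The crop confirms it. It shows the pale plywood box with its button on the robot side, next to the strip, and the outline fits well in both views: 112x80 at z=0.1, mat 220x163. In the stop frame the toe is 64 mm off, yaw +3.6° and y -20 mm. Next I'll check the tool axes and the clearance to the orange box.

```bash
cat >> h.py <<'E'
from scipy.spatial.transform import Rotation as Ro
O=np.array([.6226,-.0519]);TH=np.radians(-17.13);U=np.array([np.cos(TH),np.sin(TH)]);V=np.array([-U[1],U[0]])
def tostop(p): d=np.asarray(p)[...,:2]-O; return np.stack([d@U,d@V],-1)
def state():
    o=sensors.get_obs();R=Ro.from_euler("xyz",o["tool_rot"],degrees=True).as_matrix();p=np.array(o["tool_pos"])
    g=p+R[:,0]*env.grip_depth; tip=p+R[:,0]*.182
    print("t",o["time_s"],"tcp",p,"tip",tip,"tipstop",tostop(tip),"axisx",R[:,0],"yaw_y",np.degrees(np.arctan2(R[1,1],R[0,1])),"F",np.array(o["force"]),"w",o["grip_width"])
    return o
E
python3 - <<'E'
from h import *
state()
T=cv2.imread("pics/top0.png")[:,:,::-1].copy();mt=viewer.camera_model("top")
c=blob(T,(5,140,60),(22,255,255),(280,260,380,355));print(plane(mt,quad(c),.1), quad(c).tolist())
E
```

```text
t 0.1 tcp [0.1863 0.6225 0.4038] tip [0.1862 0.6222 0.2218] tipstop [-0.6156  0.5157] axisx [-0.0004 -0.0017 -1.    ] yaw_y 73.34304640807451 F [ 0.1395 -0.0584 -0.4235] w 0.0870823359932733
[[ 0.4118 -0.006   0.1   ]
 [ 0.3556 -0.058   0.1   ]
 [ 0.2806  0.0195  0.1   ]
 [ 0.3365  0.0733  0.1   ]] [[339, 274], [368, 306], [324, 348], [294, 316]]
```

Emit:
carry_out([
  [4, -2, 1, 0],
  [4, -2, 1, 0],
  [4, -2, 1, 0],
  [4, -2, 1, 0],
  [2, -4, 0, -0.008],
  [2, -4, 0, 0],
  [1, -4.5, 0, 0],
  [0, -4.5, 0, 0],
  [0, -4.5, 0, 0],
  [0, -4.5, 0, 0],
  [0, -4.5, 0, 0],
  [0, -4.5, 0, 0],
], hand=7)

```text
time_s: 1.3
tool_pos: [0.397, 0.1789, 0.4358]
tool_rot: [-119.1, 89.2, -135.5]
force: [0.8, -0.5, 0.5]
grip_width: 0.0699
```

Emit:
carry_out([
  [1.5, -4.5, 0, 0],
  [1.5, -4.5, 0, 0],
  [1.5, -4.5, 0, 0],
  [1, -4, 0, 0],
  [0.5, -3, 0, 0],
  [0, 0, -2, 0],
  [0, 0, 0, 0],
])

```text
time_s: 2.0
tool_pos: [0.4551, -0.0436, 0.4147]
tool_rot: [-121.4, 89.3, -138.5]
force: [-1.1, 0.9, -0.4]
grip_width: 0.0698
```

```bash
python3 -c "
from h import *
state()"
```

```text
t 2.0 tcp [ 0.4551 -0.0436  0.4147] tip [ 0.4534 -0.0451  0.2327] tipstop [-0.1637 -0.0433] axisx [-0.0091 -0.0081 -0.9999] yaw_y 72.8896493789836 F [-1.0509  0.8548 -0.4326] w 0.06983408018592195
```

Emit:
carry_out([
  [0.2, 2.3, -2, 0],
  [0, 0, -4, 0],
  [0, 0, -4, 0],
  [0, 0, -3, 0],
  [0, 0, -2, 0],
  [0, 0, 0, 0],
])

```text
time_s: 2.6
tool_pos: [0.4572, -0.0163, 0.2637]
tool_rot: [-109.9, 89.6, -126.6]
force: [0.0, -0.3, -0.3]
grip_width: 0.07
```

```bash
python3 -c "
from h import *
state()"
```

```text
t 2.6 tcp [ 0.4572 -0.0163  0.2637] tip [ 0.4565 -0.0173  0.0817] tipstop [-0.169  -0.0159] axisx [-0.0043 -0.0058 -1.    ] yaw_y 73.23649576658394 F [ 0.0447 -0.3163 -0.2789] w 0.06997643391871095
```

Emit:
carry_out([
  [-0.1, -0.4, -2, -0.006],
  [0, 0, -1.5, 0],
  [0, 0, -0.7, 0],
  [0, 0, 0, 0],
  [0.96, -0.29, 0, 0],
  [0.96, -0.29, 0, 0],
  [0.77, -0.24, 0, 0],
  [0.77, -0.24, 0, 0],
  [0.77, -0.24, 0, 0],
  [0, 0, 0, 0],
])

```text
time_s: 3.6
tool_pos: [0.5052, -0.0307, 0.2275]
tool_rot: [-79.5, 89.9, -96.2]
force: [0.4, 0.0, 0.7]
grip_width: 0.0699
```

```bash
python3 -c "
from h import *
state()"
```

```text
t 3.6 tcp [ 0.5052 -0.0307  0.2275] tip [ 0.5052 -0.0311  0.0455] tipstop [-0.1184 -0.0147] axisx [-0.0002 -0.0021 -1.    ] yaw_y 73.27403358415205 F [0.3514 0.0405 0.6613] w 0.06991469829711158
```

Run:
```python
from h import *
a=viewer.read_camera("scene");b=viewer.read_camera("top")
A=a[150:350,200:400];B=b[60:260,260:460]
cv2.imwrite("pics/p1.png",cv2.resize(np.hstack([A,B]),None,fx=2,fy=2)[:,:,::-1])
```

```text
(no output)
```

View pics/p1.png

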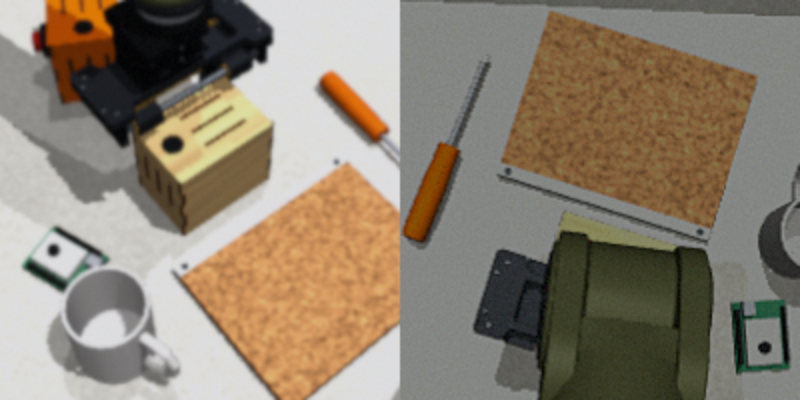

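The box is still upright and following the fingers, with about 25-30 mm left. I'll continue slowly until it makes contact.

Emit:
carry_out([
  [0.6, -0.18, 0, -0.007],
  [0.6, -0.18, 0, 0],
  [0.6, -0.18, 0, 0],
  [0.6, -0.18, 0, 0],
  [0.3, -0.09, 0, 0],
  [0.3, -0.09, 0, 0],
])

```text
time_s: 4.3
tool_pos: [0.5334, -0.039, 0.2272]
tool_rot: [-173.3, 89.3, 169.5]
force: [-15.0, 4.5, 11.1]
grip_width: 0.07
```

```bash
python3 -c "
from h import *
state()"
```

```text
t 4.3 tcp [ 0.5334 -0.039   0.2272] tip [ 0.5313 -0.0386  0.0452] tipstop [-0.0912 -0.0142] axisx [-0.0118  0.0022 -0.9999] yaw_y 72.87221620836459 F [-14.9526   4.5249  11.0598] w 0.06997269086093767
```

The force is 15 N straight back along the strip's normal, at the position I expected. I'll back off, rise to pushing height and check that it is square.

Emit:
carry_out([
  [-0.5, 0.15, 0, 0],
  [-1, 0.3, 0, 0],
  [-1.5, 0.45, 0, 0],
  [0, 0, 2, 0],
  [0, 0, 2, 0],
  [0, 0, 1, 0],
  [0, 0, 0, 0],
])

```text
time_s: 5.0
tool_pos: [0.5036, -0.0308, 0.2792]
tool_rot: [-36.0, 89.9, -53.1]
force: [0.4, -0.7, 0.3]
grip_width: 0.07
```

Run:
```python
from h import *
state()
a=viewer.read_camera("scene");ms=viewer.camera_model("scene")
c=blob(a,(20,40,130),(35,255,255),(260,190,350,280));print(quad(c).tolist());P=plane(ms,c,.1)
print(plane(ms,quad(c),.1), tostop(plane(ms,quad(c),.1)));print(rect(P))
cv2.drawContours(a,[c.astype(np.int32)],-1,(0,255,255),1)
cv2.imwrite("pics/p2.png",cv2.resize(a[150:310,220:420],None,fx=3,fy=3)[:,:,::-1])
```

```text
t 5.0 tcp [ 0.5036 -0.0308  0.2792] tip [ 0.5037 -0.031   0.0972] tipstop [-0.1198 -0.015 ] axisx [ 0.0007 -0.001  -1.    ] yaw_y 72.83203023310166 F [ 0.4229 -0.7253  0.3199] w 0.07004399018795991
[[320, 196], [344, 222], [297, 250], [275, 221]]
[[ 0.5586  0.0031  0.1   ]
 [ 0.6318 -0.023   0.1   ]
 [ 0.5955 -0.1243  0.1   ]
 [ 0.5232 -0.0967  0.1   ]] [[-0.0774  0.0337]
 [ 0.0003  0.0303]
 [-0.0045 -0.0771]
 [-0.0818 -0.0721]]
(array([ 0.5774, -0.0603]), (112.38972473144531, 82.76760864257812), 73.19645690917969)
```

View pics/p2.png

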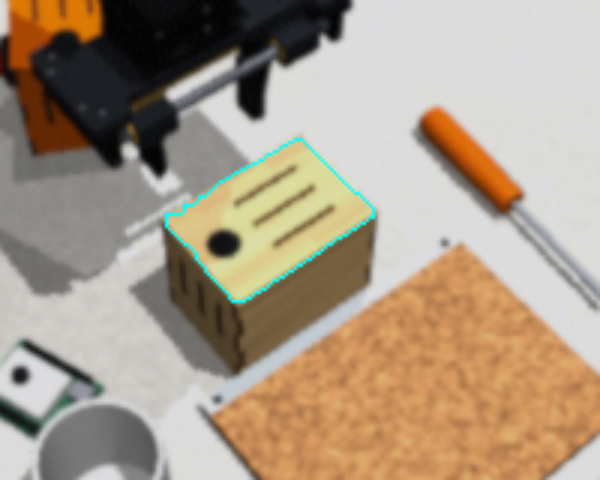

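The box is flush against the strip: centre at stop x = -40.7 mm, and square to within about 0.3°. Next I'll push high and follow the tipping arc.

Emit:
carry_out([
  [-0.17, -0.57, -1.2, 0],
  [1, -0.3, 0, 0],
  [1, -0.3, 0, 0],
  [0.4, -0.12, 0, 0],
  [0.48, -0.15, 0.4, 0],
  [0.48, -0.15, 0.4, 0],
  [0.48, -0.15, 0.4, 0],
  [0.48, -0.15, 0.4, 0],
])

```text
time_s: 5.85
tool_pos: [0.5443, -0.0502, 0.2766]
tool_rot: [-161.0, 89.0, -178.2]
force: [-2.3, 0.9, 0.7]
grip_width: 0.0698
```

```bash
python3 -c "
from h import *
state()
a=viewer.read_camera('scene')
cv2.imwrite('pics/p3.png',cv2.resize(a[150:310,220:420],None,fx=3,fy=3)[:,:,::-1])"
```

```text
t 5.85 tcp [ 0.5443 -0.0502  0.2766] tip [ 0.541  -0.0503  0.0946] tipstop [-0.0784 -0.0225] axisx [-0.0181 -0.0006 -0.9998] yaw_y 72.85791814189862 F [-2.253   0.8829  0.712 ] w 0.06983580100536149
```

View pics/p3.png

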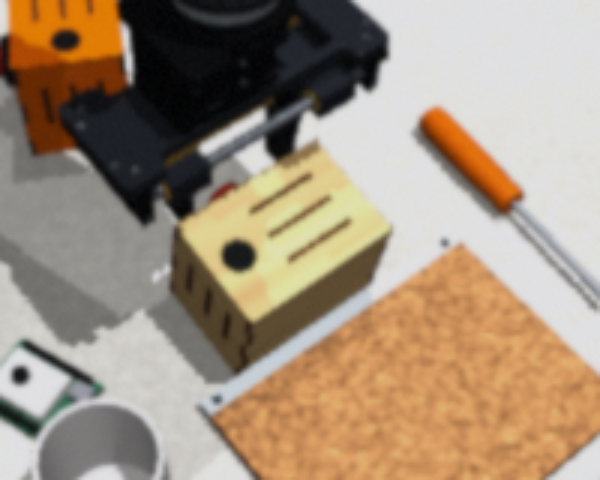

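It tips cleanly, with about 2.4 N of push. I'll keep following the arc.

Emit:
carry_out([
  [0.5, -0.15, 0.4, 0],
  [0.5, -0.15, 0.4, 0],
  [0.5, -0.15, 0.3, 0],
  [0.5, -0.15, 0.3, 0],
  [0.5, -0.15, 0.3, 0],
  [0.5, -0.15, 0.2, 0],
  [0.5, -0.15, 0.2, 0],
  [0.5, -0.15, 0.2, 0],
])

```text
time_s: 6.7
tool_pos: [0.5901, -0.064, 0.3038]
tool_rot: [-148.6, 89.4, -165.7]
force: [-0.1, 0.2, 0.2]
grip_width: 0.0697
```

```bash
python3 -c "
from h import *
state()"
```

```text
t 6.7 tcp [ 0.5901 -0.064   0.3038] tip [ 0.5884 -0.0645  0.1218] tipstop [-0.029  -0.0221] axisx [-0.0094 -0.0024 -1.    ] yaw_y 72.86376831119563 F [-0.0934  0.1861  0.1688] w 0.06965025378528562
```

```bash
python3 -c "
from h import *
a=viewer.read_camera('scene')
cv2.imwrite('pics/p4.png',cv2.resize(a[150:350,220:440],None,fx=2.5,fy=2.5)[:,:,::-1])"
```

```text
(no output)
```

View pics/p4.png

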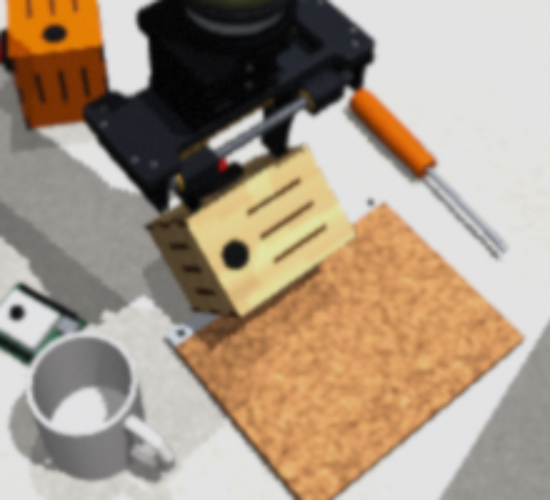

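It is at about 40°, nearly balanced, and square. A gentle nudge should take it over.

Emit:
carry_out([
  [0.4, -0.12, 0.1, 0],
  [0.4, -0.12, 0.1, 0],
  [0.4, -0.12, 0.1, 0],
  [0.4, -0.12, 0, 0],
  [0.4, -0.12, 0, 0],
  [0.4, -0.12, 0, 0],
  [0.2, -0.06, 0, 0],
  [0, 0, 0, 0],
  [0, 0, 0, 0],
  [0, 0, 0, 0],
])

```text
time_s: 7.75
tool_pos: [0.6199, -0.0731, 0.3075]
tool_rot: [-131.2, 89.6, -148.3]
force: [-1.1, -0.6, -0.3]
grip_width: 0.07
```

```bash
python3 -c "
from h import *
state()
a=viewer.read_camera('scene')
cv2.imwrite('pics/p5.png',cv2.resize(a[150:350,220:440],None,fx=2.5,fy=2.5)[:,:,::-1])"
```

```text
t 7.75 tcp [ 0.6199 -0.0731  0.3075] tip [ 0.6188 -0.0737  0.1255] tipstop [ 0.0028 -0.022 ] axisx [-0.0061 -0.0038 -1.    ] yaw_y 72.84273677566236 F [-1.0845 -0.5649 -0.348 ] w 0.07003367381004912
```

View pics/p5.png

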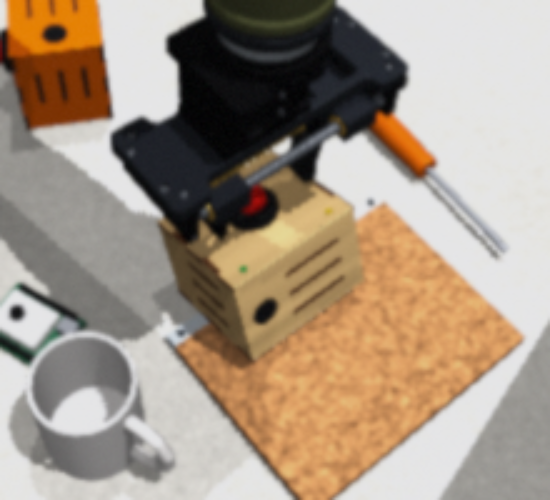

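The box lies on its back with the button up. I'll lift clear and back off, then measure the box and button in two views.

Emit:
carry_out([
  [0, 0, 3, 0],
  [0, 0, 4, 0],
  [-3, 1, 3, 0],
  [-4.5, 1.4, 1, 0],
  [-4.5, 1.4, 0, 0],
  [-4.5, 1.4, 0, 0],
  [-3, 1, 0, 0],
  [0, 0, 0, 0],
], hand=0)

```text
time_s: 8.6
tool_pos: [0.4169, -0.0095, 0.4194]
tool_rot: [-131.2, 89.6, -148.4]
force: [0.6, -0.0, 0.3]
grip_width: 0.0139
```

Run:
```python
from h import *
state()
a=viewer.read_camera("scene");b=viewer.read_camera("top");ms,mt=viewer.camera_model("scene"),viewer.camera_model("top")
def red(I,roi):
    x0,y0,x1,y1=roi;h=cv2.cvtColor(I[y0:y1,x0:x1],cv2.COLOR_RGB2HSV)
    k=cv2.inRange(h,(0,170,60),(6,255,255))|cv2.inRange(h,(172,170,60),(180,255,255))
    c=max(cv2.findContours(k,0,1)[0],key=cv2.contourArea);m=cv2.moments(c)
    return np.array([[m["m10"]/m["m00"]+x0,m["m01"]/m["m00"]+y0]]),cv2.contourArea(c)
rs,As=red(a,(280,200,380,290));rt,At=red(b,(310,100,420,240));print(rs,As,rt,At)
q=tri(ray(ms,rs),ray(mt,rt));print("btn",q,tostop(q), "at z=.110", plane(mt,rt,.11),plane(ms,rs,.108))
c=blob(b,(12,40,60),(35,120,255),(300,100,430,240));r=rect(plane(mt,c,.092));print(r,tostop(r[0]))
cv2.drawContours(b,[c.astype(np.int32)],-1,(0,255,255),1)
cv2.imwrite("pics/p6.png",cv2.resize(np.hstack([a[150:350,240:440],b[60:260,280:480]]),None,fx=2,fy=2)[:,:,::-1])
```

```text
t 8.6 tcp [ 0.4169 -0.0095  0.4194] tip [ 0.4158 -0.0102  0.2375] tipstop [-0.2099 -0.0211] axisx [-0.0063 -0.0039 -1.    ] yaw_y 72.85726946712248 F [ 0.6089 -0.0342  0.2607] w 0.013891982035416799
[[331.2263 241.1098]] 123.0 [[380.5 146.5]] 117.0
btn [[ 0.6394 -0.0784  0.1106  0.001 ]] [[ 0.0239 -0.0204]] at z=.110 [[ 0.64   -0.0782  0.11  ]] [[ 0.6382 -0.0773  0.108 ]]
(array([ 0.6527, -0.0806]), (152.97201538085938, 150.9622344970703), 76.24054718017578) [ 0.0372 -0.0185]
```

View pics/p6.png

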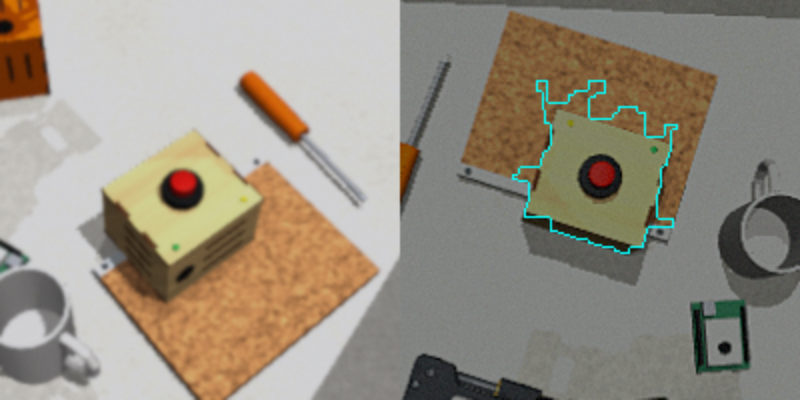

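Button triangulated at (0.639,-0.078,0.1106), 110 mm expected. The box is on its back, but its foot slid back and hangs about 26 mm over the strip's near side. I'll push it low with both fingers on its underside so that it lies fully on and squares up, keeping clear of the button.

Emit:
carry_out([
  [4, -1.25, 0, 0],
  [4, -1.25, 0, 0],
  [4, -1.25, 0, 0],
  [1.8, -0.55, 0, 0],
  [0, 0, -3, 0],
  [0, 0, -4, 0],
  [0, 0, -4, 0],
  [0, 0, -4, 0],
  [0, 0, -2.5, 0],
  [0, 0, 0, 0],
], hand=7)

```text
time_s: 9.7
tool_pos: [0.5743, -0.0637, 0.2364]
tool_rot: [-61.2, 88.4, -78.8]
force: [0.3, 0.6, -0.4]
grip_width: 0.0686
```

```bash
python3 -c "
from h import *
state()"
```

```text
t 9.7 tcp [ 0.5743 -0.0637  0.2364] tip [ 0.5753 -0.0686  0.0544] tipstop [-0.0403 -0.0299] axisx [ 0.0053 -0.0271 -0.9996] yaw_y 72.37052779571587 F [ 0.2596  0.5793 -0.4014] w 0.06859464207070455
```

Emit:
carry_out([
  [0.1, 0.9, 0, 0.009],
  [0.1, 0.2, 0, 0],
  [0.48, -0.15, 0, 0],
  [0.48, -0.15, 0, 0],
  [0.48, -0.15, 0, 0],
  [0.48, -0.15, 0, 0],
  [0.38, -0.12, 0, 0],
])

```text
time_s: 10.4
tool_pos: [0.6029, -0.0598, 0.2398]
tool_rot: [-61.4, 88.4, -78.4]
force: [-2.8, 0.4, -1.4]
grip_width: 0.0699
```

```bash
python3 -c "
from h import *
state()"
```

```text
t 10.4 tcp [ 0.6029 -0.0598  0.2398] tip [ 0.6039 -0.0648  0.0579] tipstop [-0.0141 -0.0179] axisx [ 0.0056 -0.0275 -0.9996] yaw_y 72.95102726930519 F [-2.753   0.3504 -1.3793] w 0.06989156893194798
```

Pushing with about 2.8 N, 4-5 mm to go. Then I'll back off, rise and re-measure.

Emit:
carry_out([
  [0.38, -0.12, 0, 0],
  [0.2, -0.06, 0, 0],
  [0, 0, 0, 0],
  [-1, 0.3, 0, 0],
  [-2, 0.6, 0, 0],
  [-2, 0.6, 2, 0],
  [-3, 0.9, 4, 0],
  [-4, 1.2, 4, 0],
  [-4, 1.2, 4, 0],
  [-3, 1, 2, 0],
  [0, 0, 0, 0],
])

```text
time_s: 11.5
tool_pos: [0.4258, -0.0083, 0.3947]
tool_rot: [-29.7, 87.9, -46.8]
force: [-0.2, -0.1, 0.3]
grip_width: 0.0698
```

Run:
```python
from h import *
state()
a=viewer.read_camera("scene");b=viewer.read_camera("top");ms,mt=viewer.camera_model("scene"),viewer.camera_model("top")
def red(I,roi):
    x0,y0,x1,y1=roi;h=cv2.cvtColor(I[y0:y1,x0:x1],cv2.COLOR_RGB2HSV)
    k=cv2.inRange(h,(0,170,60),(6,255,255))|cv2.inRange(h,(172,170,60),(180,255,255))
    c=max(cv2.findContours(k,0,1)[0],key=cv2.contourArea);m=cv2.moments(c)
    return np.array([[m["m10"]/m["m00"]+x0,m["m01"]/m["m00"]+y0]])
rs=red(a,(280,200,400,290));rt=red(b,(310,90,420,220));print(rs,rt)
q=tri(ray(ms,rs),ray(mt,rt));print("btn",q,tostop(q))
c=blob(b,(20,40,95),(35,255,255),(320,90,420,200));r=rect(plane(mt,c,.092));print(r,tostop(r[0]))
cv2.drawContours(b,[c.astype(np.int32)],-1,(0,255,255),1)
cv2.imwrite("pics/p7.png",cv2.resize(np.hstack([a[150:350,240:440],b[60:260,280:480]]),None,fx=2,fy=2)[:,:,::-1])
```

```text
t 11.5 tcp [ 0.4258 -0.0083  0.3947] tip [ 0.4303 -0.0131  0.2129] tipstop [-0.1952 -0.0196] axisx [ 0.0248 -0.0264 -0.9993] yaw_y 72.82590420210741 F [-0.1972 -0.0768  0.3465] w 0.06981209351764502
[[342.6883 252.3346]] [[384.9437 129.8459]]
btn [[ 0.6694 -0.0865  0.1111  0.0016]] [[ 0.0549 -0.0193]]
(array([ 0.6775, -0.0708]), (160.83798217773438, 142.64932250976562), 89.55847930908203) [ 0.058  -0.0019]
```

View pics/p7.png

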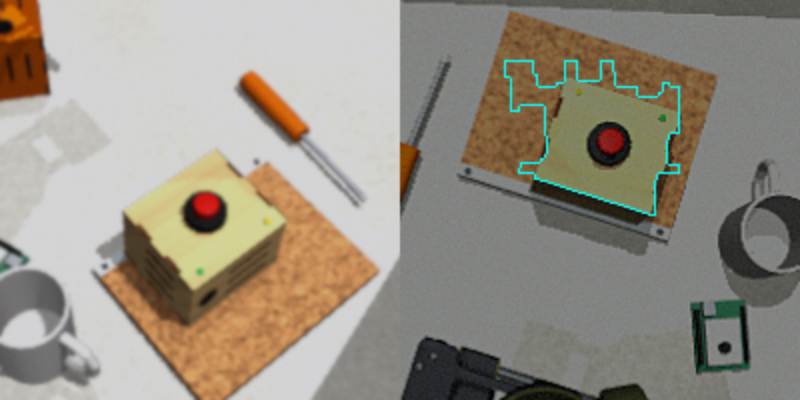

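The box now lies fully on the mat and strip. Its near edge is parallel to the strip, with slopes of 16.9° and 16.6°, and its foot is about 5 mm past the strip's near face. The button is at (0.669,-0.0865,0.111). I'll press it with one finger, the -y one, with the tool centre offset by 42 mm, so only the cap is touched.

Emit:
carry_out([
  [4.5, -0.6, 0, 0],
  [4.5, -0.6, 0, 0],
  [4.5, -0.6, 0, 0],
  [4.5, -0.6, 0, 0],
  [3.5, -0.5, 0, 0],
  [2, -0.3, 0, 0],
  [0, 0, -3, 0],
  [0, 0, -3, 0],
  [0, 0, 0, 0],
])

```text
time_s: 12.5
tool_pos: [0.6776, -0.0492, 0.3137]
tool_rot: [-52.7, 87.0, -70.1]
force: [-0.7, 0.8, -0.2]
grip_width: 0.0699
```

```bash
cat >> h.py <<'E'
def finger():
    o=state();R=Ro.from_euler("xyz",o["tool_rot"],degrees=True).as_matrix()
    s=1 if R[1,1]<0 else -1
    f=np.array(o["tool_pos"])+R[:,0]*.182+s*R[:,1]*(o["grip_width"]/2+.0075);print("finger",f,"to btn cm",(np.array([.6694,-.0865,.1105])-f)*100,"ylean",R[2,1])
E
python3 -c "
from h import *
finger()"
```

```text
t 12.5 tcp [ 0.6776 -0.0492  0.3137] tip [ 0.6809 -0.0582  0.1319] tipstop [0.0576 0.0111] axisx [ 0.0179 -0.0495 -0.9986] yaw_y 72.58193972633862 F [-0.7475  0.8131 -0.1814] w 0.06985797447794327
finger [ 0.6682 -0.0987  0.1337] to btn cm [ 0.1187  1.2155 -2.3184] ylean -0.041866778934579296
```

Emit:
carry_out([
  [0.1, 1.2, 0, 0.005],
  [0, 0, -1.2, 0],
  [0, 0, 0, 0],
])

```text
time_s: 12.8
tool_pos: [0.6798, -0.0374, 0.3005]
tool_rot: [-54.3, 86.8, -71.4]
force: [-0.4, -0.4, 0.2]
grip_width: 0.0701
```

```bash
python3 -c "
from h import *
finger()
a=viewer.read_camera('scene')
cv2.imwrite('pics/p8.png',cv2.resize(a[170:330,260:420],None,fx=3.5,fy=3.5)[:,:,::-1])"
```

```text
t 12.8 tcp [ 0.6798 -0.0374  0.3005] tip [ 0.6831 -0.047   0.1188] tipstop [0.0563 0.0225] axisx [ 0.0178 -0.053  -0.9984] yaw_y 72.82136104791931 F [-0.3735 -0.4288  0.176 ] w 0.07011509818364625
finger [ 0.6705 -0.0876  0.1207] to btn cm [-0.1104  0.1147 -1.0199] ylean -0.045364157367741076
```

View pics/p8.png

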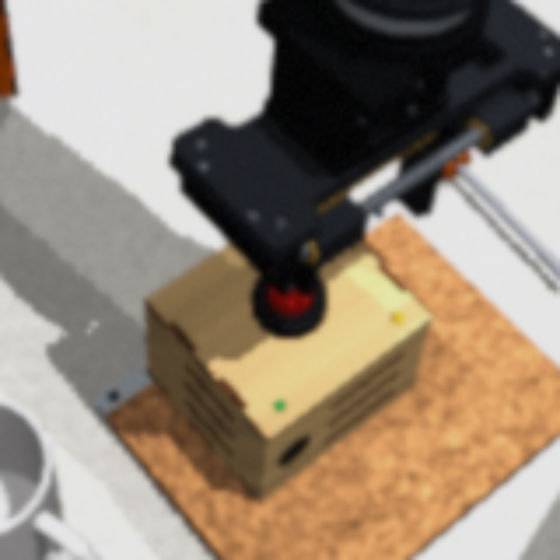

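The finger is centred over the cap. Pressing in small steps now.

Emit:
carry_out([
  [-0.1, 0.1, -0.7, 0],
  [0, 0, -0.3, 0],
  [0, 0, -0.3, 0],
  [0, 0, -0.2, 0],
])

```text
time_s: 13.25
tool_pos: [0.6798, -0.0362, 0.2903]
tool_rot: [-46.1, 86.7, -63.2]
force: [-2.4, 1.5, 4.2]
grip_width: 0.0697
```

```bash
python3 -c "
from h import *
finger()"
```

```text
t 13.25 tcp [ 0.6798 -0.0362  0.2903] tip [ 0.6845 -0.0455  0.1086] tipstop [0.0573 0.0244] axisx [ 0.0258 -0.0511 -0.9984] yaw_y 72.85221658963727 F [-2.3516  1.4833  4.2224] w 0.06970605415058244
finger [ 0.6721 -0.0859  0.1103] to btn cm [-0.2654 -0.0593  0.0171] ylean -0.04121861254022249
```

Emit:
carry_out([
  [0, 0, -0.2, 0],
  [0, 0, -0.2, 0],
])

```text
time_s: 13.45
tool_pos: [0.6799, -0.0364, 0.2887]
tool_rot: [-45.0, 86.8, -62.1]
force: [-6.4, 2.9, 15.6]
grip_width: 0.0699
```

```bash
python3 -c "
from h import *
finger()"
```

```text
t 13.45 tcp [ 0.6799 -0.0364  0.2887] tip [ 0.6847 -0.0455  0.107 ] tipstop [0.0574 0.0244] axisx [ 0.0265 -0.05   -0.9984] yaw_y 72.83126612629631 F [-6.4395  2.8934 15.5649] w 0.06985900007658387
finger [ 0.6722 -0.086   0.1087] to btn cm [-0.2759 -0.0531  0.183 ] ylean -0.04000041764031914
```

```bash
python3 -c "
from h import *
a=viewer.read_camera('scene')
w=viewer.read_camera('wrist')
cv2.imwrite('pics/p9.png',np.hstack([cv2.resize(a[220:290,300:390],None,fx=5,fy=5,interpolation=2)[:350,:400],cv2.resize(w,(400,250))[:350] if 0 else np.vstack([cv2.resize(w,(400,250)),np.zeros((100,400,3),np.uint8)])])[:,:,::-1])"
```

```text
(no output)
```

View pics/p9.png

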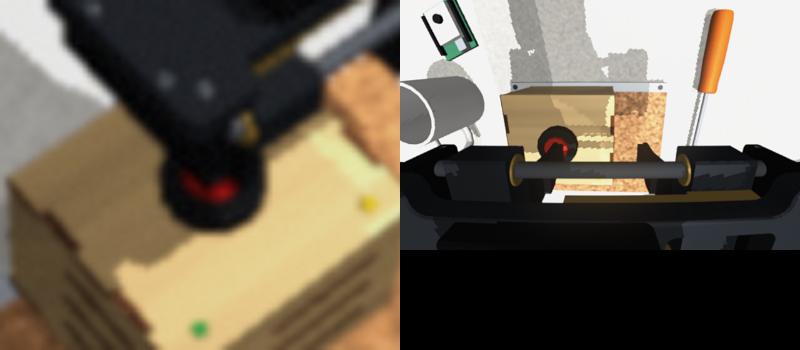

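The picture shows the finger on the cap only, with the red sunk inside the black collar and the other finger free beyond the box. The force is 15.6 N, well over the 5 N spring. I'll push once more to confirm it's a hard stop, then release.

Emit:
carry_out([
  [0, 0, -0.25, 0],
  [0, 0, -0.25, 0],
])

```text
time_s: 13.75
tool_pos: [0.6798, -0.0367, 0.2888]
tool_rot: [-43.3, 86.8, -60.5]
force: [-7.2, 2.2, 14.9]
grip_width: 0.0703
```

```bash
python3 -c "
from h import *
finger()"
```

```text
t 13.75 tcp [ 0.6798 -0.0367  0.2888] tip [ 0.6847 -0.0455  0.1071] tipstop [0.0575 0.0244] axisx [ 0.0272 -0.0481 -0.9985] yaw_y 72.79120771259993 F [-7.25    2.2476 14.8922] w 0.07033204133575409
finger [ 0.6721 -0.0862  0.1087] to btn cm [-0.2713 -0.0299  0.1796] ylean -0.037887936194226396
```

It's a hard stop: no further travel at a steady 15 N. I'll release in steps to confirm the spring profile over 6 mm.

Emit:
carry_out([
  [0, 0, 0.3, 0],
  [0, 0, 0, 0],
])

```text
time_s: 13.95
tool_pos: [0.6798, -0.037, 0.2935]
tool_rot: [-41.7, 86.8, -58.9]
force: [-0.8, 0.8, 2.1]
grip_width: 0.0702
```

Emit:
carry_out([
  [0, 0, 0.15, 0],
  [0, 0, 0, 0],
])

```text
time_s: 14.15
tool_pos: [0.6799, -0.037, 0.2947]
tool_rot: [-41.3, 86.8, -58.5]
force: [-0.4, 0.3, 1.8]
grip_width: 0.0698
```

Emit:
carry_out([
  [0, 0, 0.3, 0],
  [0, 0, 0, 0],
])

```text
time_s: 14.35
tool_pos: [0.68, -0.037, 0.2968]
tool_rot: [-41.8, 86.8, -59.0]
force: [1.0, 0.0, 0.0]
grip_width: 0.0701
```

Emit:
carry_out([
  [0, 0, 1, 0],
  [0, 0, 2, 0],
  [0, 0, 4, 0],
  [-3, 1, 4, 0],
  [-4.5, 1.4, 1, 0],
  [-4.5, 1.4, 0, 0],
  [-4.5, 1.4, 0, 0],
  [-4.5, 1.4, 0, 0],
  [-4.5, 1.4, 0, 0],
  [-2, 0.5, 0, 0],
  [0, 0, 0, 0],
  [0, 0, 0, 0],
])

```text
time_s: 15.55
tool_pos: [0.3969, 0.0492, 0.4183]
tool_rot: [-50.7, 86.4, -68.0]
force: [0.0, -0.9, -0.5]
grip_width: 0.0697
```

Run:
```python
from h import *
state()
a=viewer.read_camera("scene");b=viewer.read_camera("top");ms,mt=viewer.camera_model("scene"),viewer.camera_model("top")
def red(I,roi):
    x0,y0,x1,y1=roi;h=cv2.cvtColor(I[y0:y1,x0:x1],cv2.COLOR_RGB2HSV)
    k=cv2.inRange(h,(0,170,60),(6,255,255))|cv2.inRange(h,(172,170,60),(180,255,255))
    c=max(cv2.findContours(k,0,1)[0],key=cv2.contourArea);m=cv2.moments(c)
    return np.array([[m["m10"]/m["m00"]+x0,m["m01"]/m["m00"]+y0]])
rs=red(a,(280,200,400,290));rt=red(b,(310,90,420,220))
q=tri(ray(ms,rs),ray(mt,rt));print("btn",q,tostop(q))
c=blob(b,(22,40,95),(35,105,255),(320,90,420,200));print(quad(c).tolist())
# bystanders vs first frame
T=cv2.imread("pics/top0.png")[:,:,::-1];d=cv2.absdiff(T,b).max(2)
for n,(x0,y0,x1,y1) in dict(mug=(438,138,492,202),board=(425,207,457,248),driver=(260,85,306,182)).items(): print(n,(d[y0:y1,x0:x1]>40).mean())
h=cv2.cvtColor(b,cv2.COLOR_RGB2HSV);print([h[y,x].tolist() for x,y in((360,125),(405,140),(370,145))])
# near top edge: strong gradient between bright face and dark underside, fit a line
g=cv2.GaussianBlur(cv2.cvtColor(b,cv2.COLOR_RGB2GRAY),(3,3),0).astype(int);P=[]
for x in range(352,406):
    y0=int(149+(x-347)*.30); col=g[y0-6:y0+8,x]; P.append([x,y0-6+np.argmin(np.diff(col))+.5])
W=plane(mt,np.array(P),.092);v=cv2.fitLine((W[:,:2]*1000).astype(np.float32),cv2.DIST_HUBER,0,.01,.01).ravel();print("edge yaw",np.degrees(np.arctan(v[1]/v[0])),"vs 72.87",tostop(v[2:]/1000))
```

```text
t 15.55 tcp [0.3969 0.0492 0.4183] tip [0.4012 0.0385 0.2367] tipstop [-0.2382  0.0212] axisx [ 0.0237 -0.0586 -0.998 ] yaw_y 72.67549070704307 F [ 0.0402 -0.9428 -0.4742] w 0.06968417711954014
btn [[ 0.6693 -0.0864  0.1112  0.0015]] [[ 0.0548 -0.0192]]
[[363, 99], [419, 115], [404, 166], [347, 149]]
mug 0.0
board 0.0
driver 0.0
[[29, 77, 133], [33, 79, 133], [30, 91, 132]]
edge yaw 72.94891 vs 72.87 [ 0.0048 -0.0242]
```

The release forces were 2.1 N at 4.7 mm, 1.8 N at 5.9 mm and 0 N at 8 mm above the stop, which matches the full 6 mm travel. The cap is back out at z 0.111, the box is within 0.1° of square, and the mug, board and screwdriver areas are unchanged.

```bash
python3 -c "
from cell import env
print(env.sign_off())"
```

```text
the job is handed in; nothing more can be done
None
```

The plywood box lies on its back on the mat, square to the strip, with its red button facing up. The button has been pressed fully in and released, and I handed the job in at about 15.7 s of the 48 s. No verdict was reported.

**What I did**
- I slid the box upright against the strip with both fingers, straddling the button. It met the strip at about 15 N, within roughly 0.3° of square.
- I tipped it over the strip with a high push of about 2.4 N.
- It came to rest with its lower edge about 26 mm short of the strip. I added a low push so that it lies fully on the strip and mat.
- I pressed the button with one finger until it hit a hard stop at about 15 N, then released it.

**Last checks**
- **Squareness:** the box edge is within 0.1° of the strip line, and its lower edge is about 5 mm past the strip's near face.
- **Button:** the cap is back out at z = 111 mm, where 110 mm is expected. The box did not move during the press.
- **Bystanders:** the circuit board, mug and screwdriver look unchanged in the top view. The orange box was not touched.

**One disagreement:** the hard stop came at a computed fingertip height about 5 mm above the expected 104 mm. The forces on the way down and back up still fit the full 6 mm spring travel (4.2 N, then 2.1 N, 1.8 N and 0 N). I therefore put it down to an offset in the fingertip height, not a partial press.

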